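Prime the terminal press lubricator

TASK

Two hand lubricators for the terminal presses are bolted to the bench; one has been primed already and its indicator pin stands fully out, the other's pin is still in. Push the palm knob of the unprimed one right down with closed fingertips and let it spring right up again, stroke after stroke, until its indicator pin has come fully out too, then leave the knob up and move clear. Do not grip the knob, touch either pin or pump the primed lubricator, and leave everything else on the bench where it lies.

Things in the scene. Friction and masses are not known exactly. Their poses are not given: they have to be found in the camera images.
- lub1: hand lubricator A, one of two alike, bolted down; origin: middle of its foot (140 x 90 x 10 mm) on the bench, z up. At x = -32 mm a grey pump block, 56 x 56 mm, 72 mm tall, with an upright plunger: bare spring and black palm knob. At x = +36 mm a clear round reservoir, 66 mm across, 103 mm tall. Steel indicator pin at x = -32 mm, 50 mm up, pointing along -y. Copper line on the +y side, out to 65 mm
- lub1_knob (a point): the crown of lubricator A's palm knob, 146 mm above the bench when up; it goes down with the plunger. The knob is a low dome 39 mm across (its crown stands 7.5 mm above its rim) over a round rim. Its axes are those of lubricator A; the plunger moves straight down
- lub1_plunger (a joint): how far lubricator A's plunger is pressed: 0 = fully up, 0.020 m = fully down. A spring returns it: about 6 N at the top, 14 N at the bottom, a little more when moved fast
- lub1_rim: the rim of lubricator A's palm knob, where a hand would grip it: 44 mm across, 10 mm tall, its upper edge 7.5 mm below the crown; its origin is the crown
- lub1_pin (a joint): how far lubricator A's indicator pin has come out: 0 = in (3 mm of it shows beyond its brass fitting), 0.025 m = fully out (28 mm shows) against its stop. It moves out 5 to 7 mm with each full downward stroke of its own plunger (less for a short one) and stays while the knob rises; at its stop, further strokes do no harm
- lub1_pin_rod: the steel indicator pin of lubricator A, 12 mm across; its origin is the middle of its outer end face, and it moves along the lubricator's -y
- lub2: hand lubricator B, one of two alike, bolted down; origin: middle of its foot (140 x 90 x 10 mm) on the bench, z up. At x = -32 mm a grey pump block, 56 x 56 mm, 72 mm tall, with an upright plunger: bare spring and black palm knob. At x = +36 mm a clear round reservoir, 66 mm across, 103 mm tall. Steel indicator pin at x = -32 mm, 50 mm up, pointing along -y. Copper line on the +y side, out to 65 mm
- lub2_knob (a point): the crown of lubricator B's palm knob, 146 mm above the bench when up; it goes down with the plunger. The knob is a low dome 39 mm across (its crown stands 7.5 mm above its rim) over a round rim. Its axes are those of lubricator B; the plunger moves straight down
- lub2_plunger (a joint): how far lubricator B's plunger is pressed: 0 = fully up, 0.020 m = fully down. A spring returns it: about 6 N at the top, 14 N at the bottom, a little more when moved fast
- lub2_rim: the rim of lubricator B's palm knob, where a hand would grip it: 44 mm across, 10 mm tall, its upper edge 7.5 mm below the crown; its origin is the crown
- lub2_pin (a joint): how far lubricator B's indicator pin has come out: 0 = in (3 mm of it shows beyond its brass fitting), 0.025 m = fully out (28 mm shows) against its stop. It moves out 5 to 7 mm with each full downward stroke of its own plunger (less for a short one) and stays while the knob rises; at its stop, further strokes do no harm
- lub2_pin_rod: the steel indicator pin of lubricator B, 12 mm across; its origin is the middle of its outer end face, and it moves along the lubricator's -y
- tape_roll: bystander: a roll of black tape lying flat, 68 mm across, 19 mm tall; origin at the middle of its underside
- flux_bottle: bystander: a small white bottle, 34 mm across, 85 mm tall; origin at the middle of its underside
- pliers: bystander: a pair of pliers lying flat, 170 mm long; origin at the middle of its underside
- spanner: bystander: a flat steel spanner, 160 mm long; origin at the middle of its underside
- screwdriver: bystander: a screwdriver lying flat, 190 mm long; origin at the middle of its underside
- charger: bystander: an open charger housing with its circuit board, 208 x 118 x 56 mm, long side along its x; origin at the middle of its underside
- card_tray: bystander: a clear open tray of cards, 170 x 120 x 45 mm; origin at the middle of its underside

How it is judged:
By the outcome, as a careful person would: the job done as asked, in the order asked, and still so for the second after the job is handed in, with the robot touching nothing.
It also fails if it takes over 48 s, if anything falls off the work surface, if the arm or the gripper's body presses on something with over 40 N, if the wrist force passes 120 N, or if a joint passes its speed limit or range.

ROBOT

A 6-joint arm with a two-finger parallel gripper is mounted at the origin on the work surface. World frame = base frame: x ahead of the robot, y to its left, z up, the work surface at z = 0. Lengths are in m, angles in rad, forces in N, time in s.
With the tool pointing down it reaches from about 0.275 to 0.775 m from the base axis. Payload 14.6 kg.
Tool frame: the origin (TCP) lies at the very end of the fingers, on their centre line; the grasp point (between the pads) lies 19 mm behind it; z points along the fingers, y is the line along which they close (so a half turn about z gives the same grasp; the last joint's range is limited). The gripper opens to 85 mm and grips with 20 to 120 N. Pads are 22 mm wide; open, the fingers measure 114 mm over their backs; the gripper's body (76 mm by 85 mm) begins 54 mm behind the grasp point. The pads swing forward as they close: fully open they stand 13 mm farther back than shut.
Start: joints at [1.012, 0.263, -0.048, 1.259, 0, 1.415], TCP at [0.206, 0.483, 0.199] pointing down, gripper open.
Joint ranges: [-2.65, 2.65], [-0.89, 1.7], [-1.18, 1.37], [-2.13, 2.11], [-1.35, 1.29], [-3.14, 3.14]. Speed limits (rad/s): [1.89, 1.89, 2.57, 2.79, 3.14, 3.14].

INTERFACE

Orientations are given as a unit quaternion [x, y, z, w].
In Python, from station import env gives the robot as it stands. The module is installed in compiled form; this text tells all that it offers.
- The arm moves only by the shell command python3 -m pendant 'ROWS' [FORCE]. ROWS is a JSON object of lists of equal length, an entry for each row: "travel": the shift along the tool's x, y, z in m, a list of three; "turn": the turn about the tool's z in degrees; "jaw": the gripper's target within -1 to 1 (shut at 1, half-way at 0, fully open at -1). In form: {"travel": [[x, y, z], ...], "turn": [turn, ...], "jaw": [jaw, ...]}. A call has 1 to 20 rows; each row shifts and turns the commanded pose from where the row before left it, along the tool's axes as they then stand; what a row does not reach is not made up. A row lasts 1/12 s, in which the tool goes at most 41.7 mm and 7.16 degrees, less where a joint would pass 70% of its speed; a pose out of reach is approached as far as the arm can. A call with a gripper value outside its range is refused whole. The fingers move at their own pace and stop on an object; FORCE is the grip in N (left out, the last holds). Time passes only in rows, so rows that do not move let the fingers close. It gives the time, the measured TCP pose, the force and the opening at its end, in the units of the state.
- env.state(): the state, without advancing time (a new reading comes with each control period).
- env.capture(name): name is "scene" or "side" or "wrist"; returns a dict with "pixels" (400x640x3 uint8, blue, green, red), "fx", "fy", "cx", "cy" (pixels), "k1" (the pictures are not rectified: a ray, as slopes to the right and down, at radius r is drawn at 1 + k1 r^2 times it, then the intrinsics apply), "R" (3x3) and "t" (3): a world point X has camera coordinates R X + t; the wrist camera has in their place "hand_eye" (4x4, takes a point from camera to tool coordinates, whose origin is the TCP and whose axes are the flange's). Camera axes: x right, y down, z forward; pixel columns grow to the right and rows downward; lengths in m; the calibration is good to about 2 mm. A picture is of the moment at which its call begins: read the wrist's pose just before it. There is no depth.
- env.hand_in(): hands the job in, once; it reports no verdict.
The state is a dict: "clock": time; "q": joint angles; "joint_velocities": joint speeds; "effort": joint torques, N m; "ee_pos": TCP position; "orientation": TCP orientation; "contact_force": force on the tool from outside, world axes, zero at the start; "ft_torque": the same for the moment, N m; "width": opening from 0.0 (shut) to 1.0 (fully open).
Only numpy, scipy, OpenCV 4.12 (cv2) and the standard library are available. Lean on these libraries where they do the work, as an engineer would, in place of code of your own. Each camera call takes 0.05 s, during which the arm holds its last target. There are 200 camera calls.

## Working session

There is one attempt and no reset: what is moved stays moved. The work goes in short steps, Python scripts to look and compute and a shell command to move; the robot and the scene stay as the last step left them, time stands still between calls to the robot, and variables do not carry over. Pictures are saved under pics/ and viewed, on a budget of 10 in all, crops included, one or two more only if the job needs it, and the job is handed in when it is done.

```bash
mkdir -p pics
cat > h.py <<'E'
import numpy as np, cv2, pickle
from station import env
def snap(n,f):
    s=env.state(); c=env.capture(n); cv2.imwrite('pics/'+f+'.png',c['pixels']); pickle.dump((s,c),open('pics/'+f+'.pkl','wb')); return s,c
def load(f): return pickle.load(open('pics/'+f+'.pkl','rb'))
def cam(s,c):
    if 'R' in c: return np.array(c['R']),np.array(c['t'])
    from scipy.spatial.transform import Rotation as Ro
    T=np.eye(4);T[:3,:3]=Ro.from_quat(s['orientation']).as_matrix();T[:3,3]=s['ee_pos']
    M=np.linalg.inv(T@np.array(c['hand_eye']));return M[:3,:3],M[:3,3]
def pix2z(f,u,v,z):
    s,c=load(f);R,t=cam(s,c)
    K=np.array([[c['fx'],0,c['cx']],[0,c['fy'],c['cy']],[0,0,1.]])
    a=cv2.undistortPoints(np.array([[[u,v]]],float),K,np.array([c['k1'],0,0,0.]))[0,0]
    d=R.T@np.array([a[0],a[1],1]);o=-R.T@t
    return o+d*(z-o[2])/d[2]
def proj(f,X):
    s,c=load(f);R,t=cam(s,c);p=R@np.array(X)+t;a=p[:2]/p[2];a=a*(1+c['k1']*(a@a));return np.array([c['fx']*a[0]+c['cx'],c['fy']*a[1]+c['cy']])
E
python3 -c "
from h import *
snap('scene','sc0');s,c=snap('side','si0');print(s)
a=np.vstack([load('sc0')[1]['pixels'],c['pixels']]);cv2.imwrite('pics/both.png',cv2.resize(a,(480,600)))
for f in('sc0','si0'):
  R,t=cam(*load(f));print(-R.T@t)"
```

```text
{'clock': 0.05, 'q': array([ 1.01171235e+00,  2.63515770e-01, -4.88920241e-02,  1.25938296e+00,
       -8.28623167e-06,  1.41549696e+00]), 'joint_velocities': array([-7.03486250e-04, -6.51861712e-06, -3.70818362e-05,  1.93886300e-03,
       -7.57874851e-04,  8.99135864e-04]), 'effort': array([ 3.63638173e-03, -6.39226699e+01,  3.85497737e+01,  9.47037275e-03,
       -9.69472762e-05, -5.26045392e-05]), 'ee_pos': array([0.20613038, 0.48253742, 0.1983453 ]), 'orientation': array([ 2.00523533e-01,  9.79688760e-01, -4.67277940e-04, -1.69965901e-04]), 'contact_force': array([0.05216065, 0.14055198, 0.26988187]), 'ft_torque': array([ 0.03912741, -0.02064837, -0.01050507]), 'width': 1.0037385353975146}
[ 1.20121312 -0.68054822  1.31384861]
[-0.21155156 -0.90987193  0.80755615]
```

View pics/sc0.png

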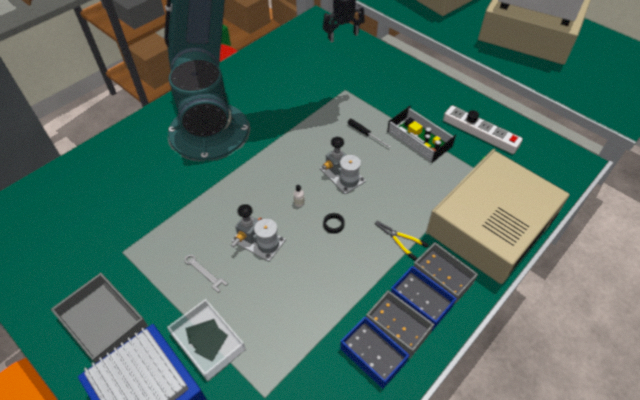

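View pics/si0.png

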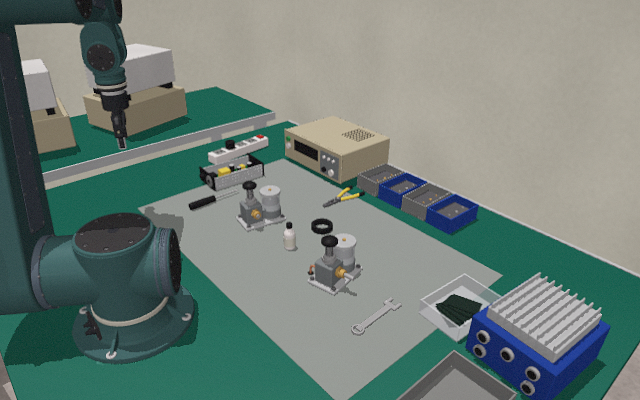

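The scene view shows two lubricators: knobs at about (337,143) and (245,211). The side view has the same knobs at (249,187) and (330,242). I'll enlarge these to see the pins.

```bash
python3 -c "
from h import *
def cr(f,u,v): return cv2.resize(load(f)[1]['pixels'][v:v+60,u:u+80],(400,300),interpolation=cv2.INTER_CUBIC)
a=np.vstack([np.hstack([cr('sc0',300,130),cr('sc0',210,200)]),np.hstack([cr('si0',220,175),cr('si0',295,232)])]);cv2.imwrite('pics/c1.png',a)
for n,p,q in(('far',(337,141),(249,184)),('near',(245,208),(330,240))): print(n,pix2z('sc0',*p,.146),pix2z('si0',*q,.146))"
```

```text
far [0.46142221 0.17161636 0.146     ] [0.45148245 0.16346127 0.146     ]
near [ 0.44679054 -0.2012765   0.146     ] [ 0.4391736  -0.21568874  0.146     ]
```

View pics/c1.png

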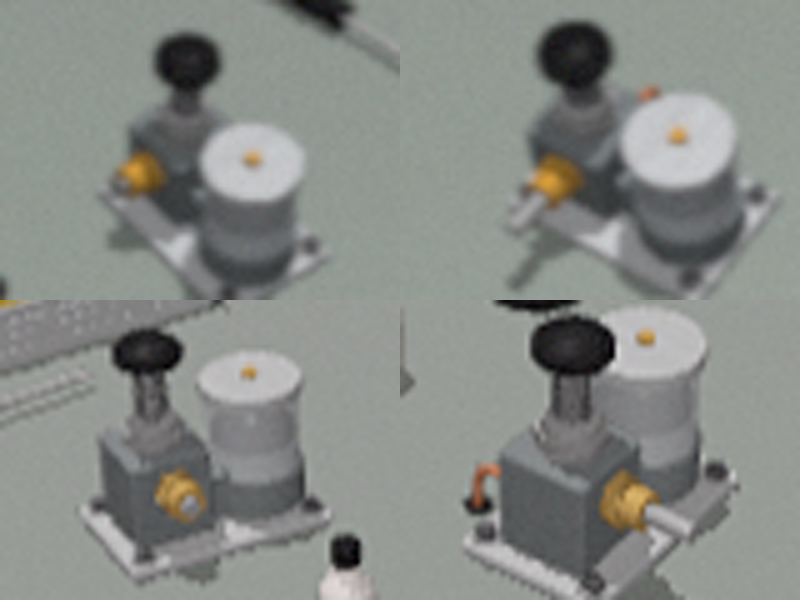

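The far unit (y≈+0.17) has its pin in; the near one's stands out. So the far unit is the one to prime.

```bash
python3 -c "
from h import *
from scipy.spatial.transform import Rotation as Ro
a=pix2z('sc0',337.4,142.4,.137);b=pix2z('si0',249.4,185.6,.137);print(a,b)
s=env.state();m=(a+b)/2;m[2]=.20;print(Ro.from_quat(s['orientation']).inv().apply(m-s['ee_pos']))"
```

```text
[0.46076074 0.17450036 0.137     ] [0.45561001 0.16852651 0.137     ]
[-0.35398868 -0.18698159 -0.00149722]
```

```bash
python3 -m pendant '{"travel":[[-0.0295,-0.0156,0],[-0.0295,-0.0156,0],[-0.0295,-0.0156,0],[-0.0295,-0.0156,0],[-0.0295,-0.0156,0],[-0.0295,-0.0156,0],[-0.0295,-0.0156,0],[-0.0295,-0.0156,0],[-0.0295,-0.0156,0],[-0.0295,-0.0156,0],[-0.0295,-0.0156,0],[-0.0295,-0.0156,0],[0,0,0],[0,0,0],[0,0,0]],"turn":[0,0,0,0,0,0,0,0,0,0,0,0,0,0,0],"jaw":[1,1,1,1,1,1,1,1,1,1,1,1,1,1,1]}' 40
python3 -c "
from h import *
s,c=snap('wrist','w1');print(s['ee_pos'],s['orientation'],s['width'],s['contact_force']);print(proj('w1',[.458,.1715,.146]),-cam(s,c)[0].T@cam(s,c)[1])
snap('side','si1');snap('scene','sc1')"
```

```text
clock: 1.35
ee_pos: [0.4579, 0.1716, 0.1985]
orientation: [0.201, 0.98, -0.0, -0.0]
contact_force: [-0.2, 0.9, 0.1]
width: -0.001
[0.45785851 0.17161856 0.19853745] [ 2.00775056e-01  9.79637282e-01 -4.72274009e-05 -4.12535476e-04] -0.0011992397726771251 [-0.18029126  0.9006369   0.13875563]
[318.71389594 207.97425834] [0.38378249 0.2037393  0.3735546 ]
```

View pics/w1.png

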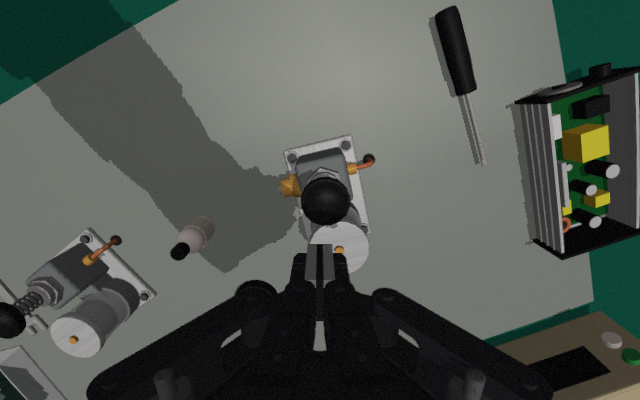

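The wrist view shows the knob silhouette centred at about (325,200), spanning u 301–349 and v 177–224. The closed fingertips are at about (320,245).

```bash
python3 -c "
from h import *
from scipy.spatial.transform import Rotation as Ro
a=pix2z('w1',325,200.5,.135);print(a,pix2z('w1',301,200.5,.135),pix2z('w1',349,200.5,.135))
s=env.state();print(proj('w1',s['ee_pos']))
for m in (a,): print(Ro.from_quat(s['orientation']).inv().apply(m-s['ee_pos']))"
```

```text
[0.45734076 0.17777852 0.135     ] [0.44904107 0.15834136 0.135     ] [0.46564309 0.19722326 0.135     ]
[319.4229955 233.4095056]
[0.00238429 0.0049378  0.06381219]
```

```bash
python3 -m pendant '{"travel":[[0.002,0.004,0.01],[0,0,0.015],[0,0,0.015],[0,0,0.008],[0,0,0.004],[0,0,0.004],[0,0,0.004],[0,0,0.004],[0,0,0.004],[0,0,0.004],[0,0,0]],"turn":[0,0,0,0,0,0,0,0,0,0,0],"jaw":[1,1,1,1,1,1,1,1,1,1,1]}'
python3 -m pendant '{"travel":[[0,0,0.0005],[0,0,0]],"turn":[0,0],"jaw":[1,1]}'
```

```text
clock: 2.42
ee_pos: [0.4577, 0.1759, 0.1261]
orientation: [0.201, 0.98, -0.0, -0.0]
contact_force: [-0.3, 0.1, -0.6]
width: -0.002
clock: 2.58
ee_pos: [0.458, 0.176, 0.1263]
orientation: [0.201, 0.98, -0.0, 0.0]
contact_force: [0.4, 0.1, -1.1]
width: 0.002
```

No force at z=0.126, which is unexpected. I'll look.

```bash
python3 -c "
from h import *
snap('wrist','w2');snap('side','si2');snap('scene','sc2')
w=cv2.resize(load('w2')[1]['pixels'][110:290,200:440],(400,300))
def cr(f,u,v): return cv2.resize(load(f)[1]['pixels'][v:v+75,u:u+100],(400,300),interpolation=cv2.INTER_CUBIC)
cv2.imwrite('pics/c2.png',np.vstack([np.hstack([w,cr('sc2',290,95)]),np.hstack([cr('si2',205,150),cr('si1',205,150)])]))"
```

```text
(no output)
```

View pics/c2.png

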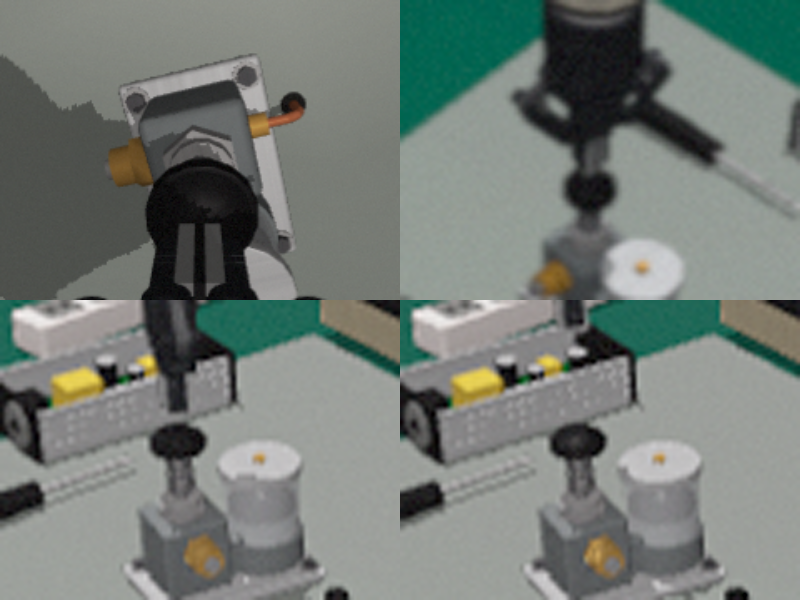

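```bash
python3 -c "
from h import *
s=load('si2')[0];e=s['ee_pos'];print(e)
for f in('si2','sc2','w2'):
  print(f,proj(f,e),[proj(f,e+[0,0,d]) for d in(.02,.03)])
print(proj('si1',load('si1')[0]['ee_pos']),proj('sc1',load('si1')[0]['ee_pos']))
# knob crown triangulation incl. wrist
for z in(.12,.135,.15):
  print(z,pix2z('sc0',337.4,142.4,z),pix2z('si0',249.4,185.6,z),pix2z('w1',325,200.5,z))
print(np.array(load('w2')[1]['hand_eye']).round(4))"
```

```text
[0.45806654 0.17600687 0.12641842]
si2 [248.93460449 187.51042975] [array([248.50614373, 181.76225132]), array([248.29011717, 178.85800048])]
sc2 [337.02373679 144.04238592] [array([337.14635757, 139.64756656]), array([337.20858022, 137.41754047])]
w2 [318.69592301 233.97040873] [array([318.63771014, 247.90529385]), array([318.60360534, 256.07890171])]
[247.97943643 166.84865006] [336.50582641 128.3507076 ]
0.12 [0.45006464 0.18685184 0.12      ] [0.47252395 0.19586617 0.12      ] [0.46196601 0.17614614 0.12      ]
0.135 [0.45950237 0.17595348 0.135     ] [0.45759988 0.17174294 0.135     ] [0.45734076 0.17777852 0.135     ]
0.15 [0.46894011 0.16505511 0.15      ] [0.44267582 0.14761972 0.15      ] [0.45271551 0.1794109  0.15      ]
[[ 7.000e-04 -9.492e-01 -3.146e-01  8.090e-02]
 [ 1.000e+00  6.000e-04  5.000e-04  3.000e-04]
 [-3.000e-04 -3.146e-01  9.492e-01 -1.750e-01]
 [ 0.000e+00  0.000e+00  0.000e+00  1.000e+00]]
```

Both outside views put the real fingertips about 25–30 mm higher than the reported TCP, with columns agreeing: a pixel row near 178 against 187.5 predicted. So the tips are still above the knob. I'll descend in small steps, going by force.

```bash
for i in 1 2; do python3 -m pendant '{"travel":[[0,0,0.002],[0,0,0.002],[0,0,0]],"turn":[0,0,0],"jaw":[1,1,1]}'|egrep 'pos|force'; done
python3 -m pendant '{"travel":[[0,0,0.002],[0,0,0]],"turn":[0,0],"jaw":[1,1]}'|egrep 'pos|force'
python3 -m pendant '{"travel":[[0,0,0.002],[0,0,0]],"turn":[0,0],"jaw":[1,1]}'|egrep 'pos|force'
python3 -m pendant '{"travel":[[0,0,0.002],[0,0,0]],"turn":[0,0],"jaw":[1,1]}'|egrep 'pos|force'
```

```text
ee_pos: [0.4578, 0.176, 0.1219]
contact_force: [0.1, 1.1, 0.6]
ee_pos: [0.4578, 0.176, 0.1179]
contact_force: [0.2, 0.8, -0.3]
ee_pos: [0.4579, 0.176, 0.116]
contact_force: [-0.1, -0.7, 0.3]
ee_pos: [0.4579, 0.176, 0.114]
contact_force: [0.5, 0.4, -0.4]
ee_pos: [0.4581, 0.176, 0.1123]
contact_force: [-0.7, -0.2, 4.4]
```

Contact at reported z≈0.113 (4.4 N, matches the ~6 N preload), so the z offset is about 32 mm. I'll press and find the bottom stop.

```bash
python3 -m pendant '{"travel":[[0,0,0.004],[0,0,0.004],[0,0,0.004],[0,0,0.004],[0,0,0]],"turn":[0,0,0,0,0],"jaw":[1,1,1,1,1]}'|egrep 'pos|force'
for i in 1 2; do python3 -m pendant '{"travel":[[0,0,0.0015],[0,0,0]],"turn":[0,0],"jaw":[1,1]}'|egrep 'clock|pos|force'; done
python3 -c "
from h import *
snap('side','si3');snap('wrist','w3');snap('scene','sc3')
w=cv2.resize(load('w3')[1]['pixels'][110:290,200:440],(400,300))
def cr(f,u,v): return cv2.resize(load(f)[1]['pixels'][v:v+75,u:u+100],(400,300),interpolation=cv2.INTER_CUBIC)
cv2.imwrite('pics/c3.png',np.vstack([np.hstack([w,cr('sc3',290,115)]),np.hstack([cr('si3',205,160),cr('si1',205,160)])]))"
```

```text
ee_pos: [0.4581, 0.1761, 0.0963]
contact_force: [-2.8, -0.2, 11.3]
clock: 4.32
ee_pos: [0.4582, 0.1761, 0.0952]
contact_force: [-1.6, -0.7, 11.1]
clock: 4.48
ee_pos: [0.4582, 0.1761, 0.0938]
contact_force: [-2.8, -0.5, 12.6]
```

View pics/c3.png

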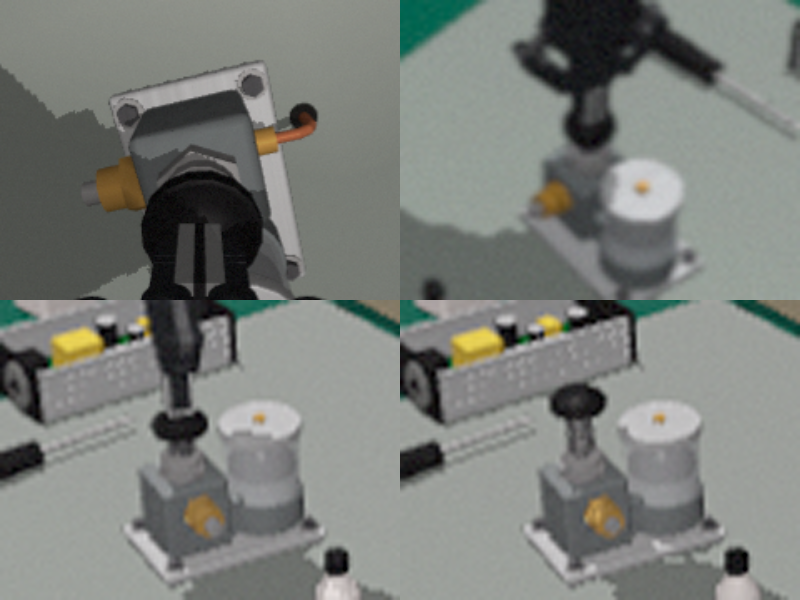

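The fingertips sit on the knob and the plunger is almost down. The pin has come out a little at the wrist crop's left edge, (90,190). I'll find the stop.

```bash
for i in 1 2 3; do python3 -m pendant '{"travel":[[0,0,0.001],[0,0,0]],"turn":[0,0],"jaw":[1,1]}'|egrep 'clock|pos|force'; done
```

```text
clock: 4.8
ee_pos: [0.4582, 0.1761, 0.0931]
contact_force: [-4.1, -0.8, 16.0]
clock: 4.97
ee_pos: [0.4583, 0.1761, 0.093]
contact_force: [-9.8, -1.8, 29.3]
clock: 5.13
ee_pos: [0.4584, 0.1761, 0.0928]
contact_force: [-13.8, -4.0, 45.4]
```

```bash
python3 -m pendant '{"travel":[[0,0,-0.0054],[0,0,-0.0054],[0,0,-0.0054],[0,0,-0.0054],[0,0,-0.0054],[0,0,0],[0.003,0,0],[0,0,0.0045],[0,0,0.0045],[0,0,0.0045],[0,0,0.0045],[0,0,0.0045],[0,0,0.0045],[0,0,0],[0,0,0]],"turn":[0,0,0,0,0,0,0,0,0,0,0,0,0,0,0],"jaw":[1,1,1,1,1,1,1,1,1,1,1,1,1,1,1]}'|egrep 'clock|pos|force'
python3 -m pendant '{"travel":[[0,0,-0.0054],[0,0,-0.0054],[0,0,-0.0054],[0,0,-0.0054],[0,0,-0.0054],[0,0,0],[0,0,0],[0,0,0]],"turn":[0,0,0,0,0,0,0,0],"jaw":[1,1,1,1,1,1,1,1]}'|egrep 'clock|pos|force'
```

```text
clock: 6.38
ee_pos: [0.4553, 0.1775, 0.0927]
contact_force: [-18.1, -2.0, 57.9]
clock: 7.05
ee_pos: [0.455, 0.1771, 0.1168]
contact_force: [-0.5, -0.4, -0.9]
```

```bash
for i in 1 2; do python3 -m pendant '{"travel":[[0,0,0.0044],[0,0,0.0044],[0,0,0.0044],[0,0,0.0044],[0,0,0.0044],[0,0,0.0044],[0,0,0],[0,0,0]],"turn":[0,0,0,0,0,0,0,0],"jaw":[1,1,1,1,1,1,1,1]}'|egrep 'clock|pos|force'
python3 -m pendant '{"travel":[[0,0,-0.0053],[0,0,-0.0053],[0,0,-0.0053],[0,0,-0.0053],[0,0,-0.0052],[0,0,0],[0,0,0],[0,0,0]],"turn":[0,0,0,0,0,0,0,0],"jaw":[1,1,1,1,1,1,1,1]}'|egrep 'clock|pos|force'; done
python3 -c "
from h import *
snap('wrist','w4')
cv2.imwrite('pics/c4.png',cv2.resize(load('w4')[1]['pixels'][110:290,200:440],(720,540)))"
```

```text
clock: 7.72
ee_pos: [0.4556, 0.1773, 0.0928]
contact_force: [-12.0, -2.5, 45.2]
clock: 8.38
ee_pos: [0.4549, 0.1771, 0.1168]
contact_force: [-0.4, 0.2, -0.4]
clock: 9.05
ee_pos: [0.4556, 0.1774, 0.0928]
contact_force: [-11.5, -2.7, 44.6]
clock: 9.72
ee_pos: [0.4549, 0.1771, 0.1168]
contact_force: [0.3, -0.2, -0.4]
```

View pics/c4.png

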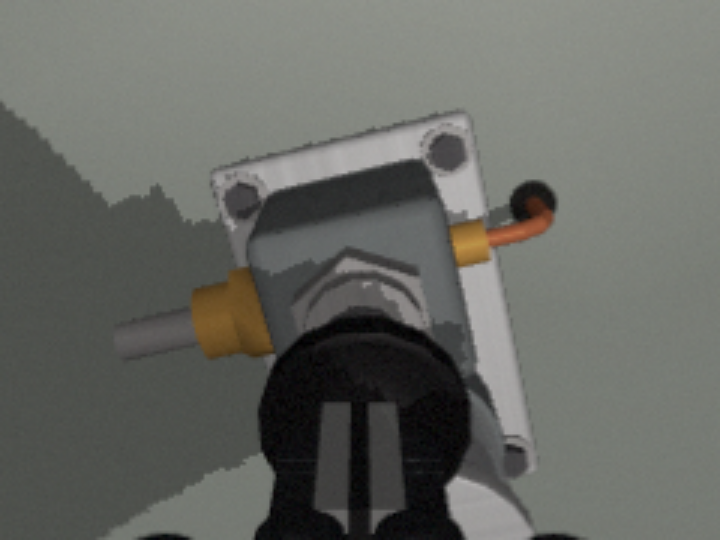

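After four strokes the pin shows about 75 px beyond its fitting (115–192). With its 12 mm thickness at about 36 px, that makes about 25 mm of 28. Two more full strokes; extra ones do no harm.

```bash
for i in 1 2; do python3 -m pendant '{"travel":[[0,0,0.0044],[0,0,0.0044],[0,0,0.0044],[0,0,0.0044],[0,0,0.0044],[0,0,0.0044],[0,0,0],[0,0,0]],"turn":[0,0,0,0,0,0,0,0],"jaw":[1,1,1,1,1,1,1,1]}'|egrep 'clock|pos|force'
python3 -m pendant '{"travel":[[0,0,-0.0053],[0,0,-0.0053],[0,0,-0.0053],[0,0,-0.0053],[0,0,-0.0052],[0,0,0],[0,0,0],[0,0,0]],"turn":[0,0,0,0,0,0,0,0],"jaw":[1,1,1,1,1,1,1,1]}'|egrep 'clock|pos|force'; python3 -c "
from h import *
snap('wrist','w5_$i')"; done
python3 -m pendant '{"travel":[[0,0,-0.02],[0,0,-0.03],[0,0,-0.03],[0,0,-0.03],[0,0,-0.02],[0,0,0],[0,0,0],[0,0,0]],"turn":[0,0,0,0,0,0,0,0],"jaw":[1,1,1,1,1,1,1,1]}'|egrep 'clock|pos|force'
python3 -c "
from h import *
snap('side','si6');snap('scene','sc6')
def w(f): return cv2.resize(load(f)[1]['pixels'][140:260,220:380],(400,300),interpolation=cv2.INTER_CUBIC)
def cr(f,u,v): return cv2.resize(load(f)[1]['pixels'][v:v+90,u:u+120],(400,300),interpolation=cv2.INTER_CUBIC)
cv2.imwrite('pics/c6.png',np.vstack([np.hstack([w('w5_1'),w('w5_2')]),np.hstack([cr('si6',205,150),load('sc6')[1]['pixels'][70:370,100:500]])]))
for f in ('w4','w5_1','w5_2'): print(f)
d=cv2.absdiff(load('sc0')[1]['pixels'],load('sc6')[1]['pixels']).max(2)
print([ (x[:4].tolist(),int(x[4])) for x in cv2.connectedComponentsWithStats((d>60).astype('uint8'))[2][1:] if x[4]>8])"
```

```text
clock: 10.43
ee_pos: [0.4556, 0.1773, 0.0928]
contact_force: [-12.6, -2.4, 43.9]
clock: 11.1
ee_pos: [0.455, 0.1771, 0.1168]
contact_force: [0.0, 0.3, 0.2]
clock: 11.82
ee_pos: [0.4557, 0.1773, 0.0928]
contact_force: [-13.3, -2.5, 44.4]
clock: 12.48
ee_pos: [0.4549, 0.1771, 0.1168]
contact_force: [0.7, 0.0, -0.9]
clock: 13.2
ee_pos: [0.4549, 0.1771, 0.2462]
contact_force: [-0.2, -0.0, -0.3]
w4
w5_1
w5_2
[([165, 0, 48, 64], 1154), ([219, 0, 54, 61], 1441), ([321, 0, 11, 12], 76), ([356, 0, 10, 9], 42), ([201, 4, 11, 13], 98), ([351, 30, 11, 12], 48), ([323, 50, 33, 13], 145), ([320, 62, 38, 44], 822), ([165, 95, 9, 5], 19), ([161, 101, 16, 25], 190), ([339, 103, 4, 4], 12), ([195, 125, 31, 12], 104)]
```

View pics/c6.png

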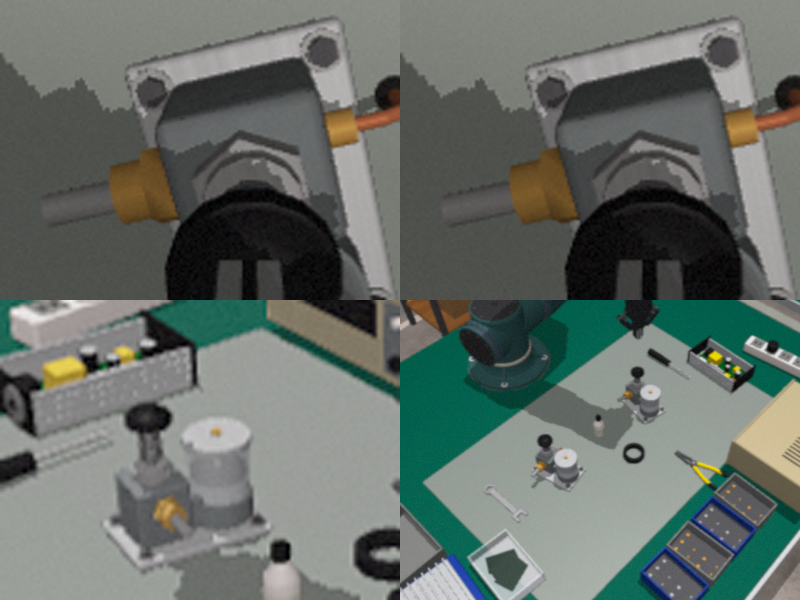

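The pin tip sits at crop column 42 after both strokes 5 and 6, so it is on its stop. The knob is up, the bystanders look unmoved and the arm is clear, so I'll hand in.

```bash
python3 -c "
from station import env
env.hand_in()"
```

```text
the job is handed in; nothing more can be done
```

I primed the unprimed lubricator (the one at about x 0.457, y 0.177) with six full strokes of closed fingertips on its knob, and handed the job in at about 13 s. I judged which physical unit it was from its pin; I don't know whether it is "A" or "B".

**Strokes:** each one reached the bottom stop with 44–58 N at the wrist. Before each next stroke I lifted until there was no contact force, so the knob came right up.

**Last checks:**
- **Pin:** the close view shows it in the same place after strokes 5 and 6, so it is against its stop.
- **Knob:** it is up, and the fingers are about 100 mm clear with no contact force.
- **Everything else:** comparing scene pictures from before and after shows changes only around the arm and its shadow. I did not touch the primed lubricator.

**What disagreed:**
- **Fingertip height:** the tips were about 32 mm higher than the reported TCP. The first descent stopped in the air above the knob, so I found contact by force and worked from there.
- **Sideways force:** at the bottom stop there was 10–18 N along -x. I put this down to friction on the dome, or the tips being slightly off centre. The fingertips did not visibly slip.

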